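# Return the yellow bayonet head to its storage post

### The arm

A 6-joint arm with a two-finger parallel gripper is mounted at the origin on the work surface. World frame = base frame: x ahead of the robot, y to its left, z up, the work surface at z = 0. Lengths are in m, angles in rad, forces in N, time in s.
With the tool pointing down it reaches from about 0.375 to 0.9 m from the base axis. Payload 3.1 kg.
Tool frame: the origin (TCP) lies on the centre line of the jaws, within the pads' length; the fingertips stand robot.tip_reach ahead of it and the grasp point (between the pads) is the TCP (robot.tip_reach is the distance from the TCP to the fingertips, in m); z points along the fingers, y is the direction in which the jaws open and shut (so a half turn about z gives the same grasp; the last joint's range is limited). The gripper opens to 87 mm and grips with 3 to 60 N. Pads are 19 mm wide; open, the fingers measure 117 mm over their backs; the gripper's body (75 mm by 190 mm) begins 51 mm behind the grasp point.
Start: joints at [1.133, 0.527, 1.433, -0, 1.181, -0.178], TCP at [0.16, 0.604, 0.242] pointing down, gripper open.
Joint ranges: [-3.08, 3.08], [-0.75, 2.2], [0.22, 2.44], [-1.43, 4.57], [0, 2.65], [-2.85, 2.85]. Speed limits (rad/s): [2.79, 2.79, 3.14, 3.14, 3.14, 3.14].

### API

Orientations are given as a unit quaternion [x, y, z, w].
In Python, from rig import telemetry, viewer, robot gives the robot as it stands. The module is installed in compiled form; this text tells all that it offers.
- The arm moves only by the tool step_arm, never from a script. Its argument "targets" is a list of rows, each an object of numbers: "dx", "dy", "dz": the shift along the tool's x, y, z in m; "rx", "ry", "rz": the turn, a rotation vector about the tool's x, y, z in degrees. In form: [{"dx": .., "dy": .., "dz": .., "rx": .., "ry": .., "rz": ..}, ...]. A call has exactly 5 rows; each row is the pose to reach, as a shift and turn from the pose measured when the call began, along the tool's axes at that moment; what a row does not reach only later rows make up. A row lasts 1/8 s, in which the tool goes at most 62.5 mm and 10.7 degrees, less where a joint would pass 70% of its speed; a pose out of reach is approached as far as the arm can. A call with a gripper value outside its range is refused whole. "gripper" is the opening, from 0 (shut) to 1 (fully open), set as the call begins (left out, the last holds). The fingers move at their own pace and stop on an object; "force" is the grip in N (left out, the last holds). Time passes only in rows, so rows that repeat a pose let the fingers close, or fill a call up. It gives the time, the measured TCP pose, the force and the opening at its end, in the units of the state.
- telemetry.get_obs(): the state, without advancing time (a new reading comes with each control period).
- viewer.camera(name): name is "scene" or "top"; returns a dict with "img" (400x640x3 uint8, blue, green, red), "depth" (400x640 float32, m along the optical axis (not along the pixel's ray), 0 where there is no reading), "K" (3x3 intrinsics, pixels), "R" (3x3) and "t" (3): a world point X has camera coordinates R X + t. Camera axes: x right, y down, z forward; pixel columns grow to the right and rows downward; lengths in m; the calibration is good to about 2 mm. A picture is of the moment at which its call begins.
- robot.hand_in(): hands the job in, once; it reports no verdict.
The state is a dict: "time": time; "q": joint angles; "joint_velocities": joint speeds; "joint_torque": joint torques, N m; "position": TCP position; "tool_rot": TCP orientation; "ft_force": force on the tool from outside, world axes, zero at the start; "moment": the same for the moment, N m; "grip_width": finger opening in m.
Only numpy, scipy, OpenCV 4.12 (cv2) and the standard library are available. Lean on these libraries where they do the work, as an engineer would, in place of code of your own. Each camera call takes 0.05 s, during which the arm holds its last target.

### The job

Put the knurled head with the yellow top back on its own yellow post in the storage rack: set it over the post, turn it until its hidden keyways drop over the post's pins, and push it fully home onto the yellow flange against the spring. The job ends holding: finish with the gripper still holding the head pushed home, because it springs up if let go. Leave the blue head, the tube offcut, the grinding disc and the screwdriver where they lie.

Things in the scene. Friction and masses are not known exactly. Their poses are not given: they have to be found in the camera images.
- yellow_head: upright steel cylinder, knurled side, flat closed top with a yellow 50 mm disc: 56 mm diameter, 46 mm high, 0.25 to 0.46 kg. Open only below: bore 28 mm diameter, 36 mm deep, with three hidden keyways 120 degrees apart, 11 mm wide, out to 20 mm from the axis, the full depth of the bore. Origin: centre of its underside, z up; one keyway lies along its own +x
- yellow_post: yellow post, upright on the rack. Origin: centre of the underside of its flange, 12 mm above the bench, z up. Yellow flange 66 mm diameter, 20 mm high; above it a steel post 24 mm diameter up to z = 54 mm, rim rounded, then a brass spring plunger 14 mm diameter up to 66 mm. 110 mm from the next post; it may have any of the three places on the rack.
- yellow_pin_top (a point): point on the yellow post's axis level with the tops of its pins, 36 mm above the post's origin. Three round brass pins, 6 mm diameter, 120 degrees apart, reach 18 mm out from the axis. Their direction differs each run and is NOT told by any orientation. At a wrong angle the head's underside rests here on the pins, plunger untouched, safe to let go.
- yellow_home (a point): point on the post's axis on top of the yellow flange, 20 mm above the post's origin: where the centre of the head's underside is when fully home, 16 mm below the pin tops. Turning the resting head either way by at most 120 degrees (in one grip or several) brings its keyways over the pins, with about 8 degrees of play each side; then it can go down.
- yellow_plunger (a joint): how far the yellow post's spring plunger is pressed down (m): 0 free, 0.010 when the head is fully home (limit 0.016). The spring begins at 5 N and pushes up with about 10 N at home, more than the head's weight.
- rack: aluminium rack plate fixed to the bench, 100 mm by 340 mm (its own x, y), 12 mm thick, origin at centre of its underside. Three posts stand 110 mm apart along its y axis: yellow, blue (free, same shape) and red (which carries its own locked head).
- blue_post: the blue post, same as the yellow one with a blue flange; not to be used. Origin: centre of the underside of its flange.
- red_post: the red post with its own red-topped head locked on it: 66 mm high, 66 mm diameter at the flange. Fixed. Origin: centre of the underside of its flange.
- blue_head: upright steel cylinder, knurled side, flat closed top with a blue 50 mm disc: 56 mm diameter, 46 mm high, 0.35 kg. Open only below: bore 28 mm diameter, 36 mm deep, with three hidden keyways 120 degrees apart, 11 mm wide, out to 20 mm from the axis, the full depth of the bore. Origin: centre of its underside, z up; one keyway lies along its own +x. Bystander
- offcut: bystander: offcut of square steel tube, 40 by 40 mm, 90 mm long along its y axis, lying on the bench; origin: centre of its underside.
- disc: bystander: red-brown grinding disc lying flat, 115 mm diameter, 6 mm thick with a 10 mm high hub; origin: centre of its underside.
- screwdriver: bystander: screwdriver with red handle, 200 mm long, lying along its x axis, handle to -x; origin on its underside.

How it is judged:
By the outcome, as a careful person would: the job done as asked, in the order asked, and still so for the second after the job is handed in, while the arm keeps its last pose, push and grip.
It also fails if it takes over 54 s, if anything falls off the work surface, if the arm or the gripper's body presses on something with over 40 N, if the wrist force passes 120 N, or if a joint passes its speed limit or range.

## Working session

There is one attempt and no reset: what is moved stays moved. The work goes in short steps, Python scripts to look and compute and a tool call to move; the robot and the scene stay as the last step left them, time stands still between calls to the robot, and variables do not carry over. Pictures are saved under pics/ and viewed, and the job is handed in when it is done.

Besides the shell and the picture viewer there is one more tool, called after "Emit:" as a command line: name --argument value ..., lists and objects as JSON in quotes. step_arm: Moves the arm, as the interface text tells. Its arguments: {"type":"object","properties":{"targets":{"type":"array"},"gripper":{"type":"number"},"force":{"type":"number"}},"required":["targets"]}

```bash
mkdir -p pics; python3 - <<'E'
from rig import telemetry, viewer, robot
import cv2,numpy as np
o=telemetry.get_obs(); print(o); print(robot.tip_reach)
for n in("scene","top"):
    c=viewer.camera(n); cv2.imwrite(f"pics/{n}0.png",c["img"]); np.savez(f"{n}0.npz",**c); print(n,c["K"],c["R"],c["t"])
E
```

```text
{'time': 0.0, 'q': array([ 1.13347669e+00,  5.28453531e-01,  1.43392291e+00, -1.67971503e-05,
        1.18139955e+00, -1.78488095e-01]), 'joint_velocities': array([ 0.00076449, -0.00030641, -0.00021395, -0.00021073,  0.00133359,
        0.0014353 ]), 'joint_torque': array([-1.32309215e-03, -4.40044749e+01, -1.76591331e+01,  6.29846100e-02,
        5.83865948e-02, -1.59044484e-04]), 'position': array([0.15963458, 0.60353994, 0.24057281]), 'tool_rot': array([ 1.29051574e-01,  9.91637282e-01, -1.04268472e-03, -3.23442711e-04]), 'ft_force': array([-0.23971948, -0.59494013,  0.12907853]), 'moment': array([ 0.00714698,  0.04802722, -0.04260985]), 'grip_width': 0.08700730383280139}
0.019
scene [[441.82220841   0.         314.32496422]
 [  0.         441.82220841 202.39096365]
 [  0.           0.           1.        ]] [[ 0.7413193   0.67099     0.01476867]
 [ 0.5637473  -0.61059381 -0.55620516]
 [-0.36419044  0.42065142 -0.83091378]] [-0.37600862 -0.25654638  1.4195741 ]
top [[414.08252531   0.         313.71002387]
 [  0.         414.08252531 202.04488683]
 [  0.           0.           1.        ]] [[-0.01077185 -0.99992965 -0.00496665]
 [-0.98745287  0.01141974 -0.15750056]
 [ 0.1575462   0.00320776 -0.98750641]] [0.00257264 0.52309643 1.27870977]
```

View pics/scene0.png

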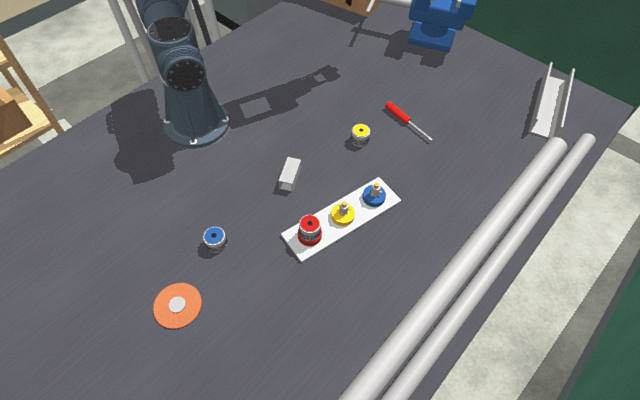

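View pics/top0.png

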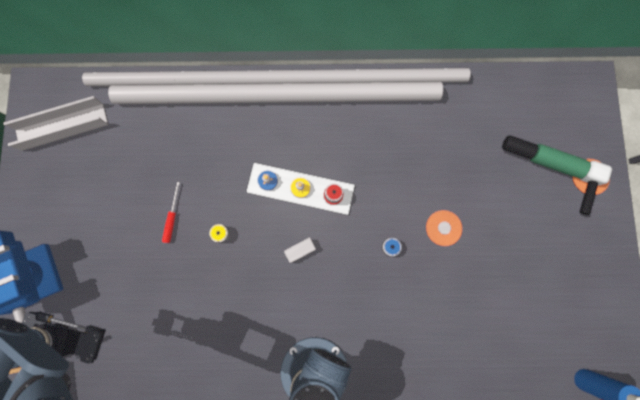

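The scene view shows the yellow head at about (361,132), the yellow post at (343,213) in the middle of the rack, and the blue head at (214,238). The top view shows the yellow head at (219,233) and the yellow flange at (301,188). I'll measure these from both views.

```bash
cat > h.py <<'E'
import numpy as np,cv2
def ray(c,u,v,z):
    d=c["R"].T@np.linalg.inv(c["K"])@np.array([u,v,1.]); o=-c["R"].T@c["t"]
    return o+d*(z-o[2])/d[2]
def proj(c,X):
    p=c["K"]@(c["R"]@np.array(X)+c["t"]); return p[:2]/p[2]
def ymask(c):
    h=cv2.cvtColor(c["img"],cv2.COLOR_BGR2HSV); return cv2.inRange(h,(20,130,80),(36,255,255))
def blobs(m):
    cs,_=cv2.findContours(m,cv2.RETR_EXTERNAL,cv2.CHAIN_APPROX_NONE)
    return [(cv2.contourArea(k),k) for k in cs if cv2.contourArea(k)>60]
E
python3 - <<'E'
from h import *
for n in("scene","top"):
    c=dict(np.load(n+"0.npz")); m=ymask(c)
    for a,k in blobs(m):
        hull=cv2.convexHull(k); e=cv2.fitEllipse(k)
        print(n,a,[np.round(x,1) for x in e[:2]],"z46",ray(c,*e[0],.046).round(4),"z32",ray(c,*e[0],.032).round(4))
        # map contour to plane, fit circle
        for z in(.046,.032):
            P=np.array([ray(c,*p[0],z)[:2] for p in k],np.float32)
            (cc,r)=cv2.minEnclosingCircle(P); print("   z",z,np.round(cc,4),round(r,4))
    x,y=(361,132) if n=="scene" else (219,233)
    cv2.imwrite(f"pics/{n}_crop.png",np.hstack([cv2.resize(c["img"][y-25:y+25,x-25:x+25],(400,400),interpolation=2),cv2.resize(c["img"][(213 if n=="scene" else 188)-25:(213 if n=="scene" else 188)+25,(343 if n=="scene" else 301)-25:(343 if n=="scene" else 301)+25],(400,400),interpolation=2)]))
    # rack: white-ish mask
    hs=cv2.cvtColor(c["img"],cv2.COLOR_BGR2HSV); b=cv2.inRange(hs,(95,120,60),(130,255,255)); r=cv2.inRange(hs,(0,150,60),(8,255,255))|cv2.inRange(hs,(172,150,60),(180,255,255))
    for nm,mm in(("blue",b),("red",r)):
        for a,k in blobs(mm):
            M=cv2.moments(k);u,v=M["m10"]/M["m00"],M["m01"]/M["m00"]; print(nm,a,round(u),round(v),ray(c,u,v,.032).round(3))
E
```

```text
scene 281.0 [array([342.3, 214.3]), array([21.4, 22.1])] z46 [0.5841 0.0253 0.046 ] z32 [0.5791 0.0327 0.032 ]
   z 0.046 [0.5834 0.0269] 0.0355
   z 0.032 [0.5784 0.0343] 0.036
scene 128.5 [array([360.8, 129.7]), array([11.1, 14.9])] z46 [0.4284 0.2976 0.046 ] z32 [0.4212 0.3088 0.032 ]
   z 0.046 [0.428  0.2976] 0.0243
   z 0.032 [0.4208 0.3088] 0.0246
blue 201.5 213 235 [ 0.373 -0.245  0.032]
blue 228.5 373 197 [0.606 0.134 0.032]
blue 2408.0 438 22 [0.287 0.945 0.032]
red 72.0 309 240 [ 0.567 -0.088  0.032]
red 205.0 309 223 [ 0.532 -0.048  0.032]
red 186.5 397 112 [0.458 0.448 0.032]
top 149.5 [array([217.9, 232.5]), array([13.6, 14.3])] z46 [0.4288 0.299  0.046 ] z32 [0.43   0.3023 0.032 ]
   z 0.046 [0.4288 0.2994] 0.0236
   z 0.032 [0.4301 0.3027] 0.0239
top 250.5 [array([300.1, 187.4]), array([17.8, 18.1])] z46 [0.5704 0.0397 0.046 ] z32 [0.5732 0.0402 0.032 ]
   z 0.046 [0.5704 0.0392] 0.0307
   z 0.032 [0.5732 0.0397] 0.031
blue 1092.5 603 386 [-0.041 -0.863  0.032]
blue 123.5 392 246 [ 0.38  -0.249  0.032]
blue 3073.5 26 275 [0.305 0.9   0.032]
red 199.0 168 227 [0.448 0.461 0.032]
red 112.0 334 192 [ 0.558 -0.069  0.032]
```

```bash
python3 - <<'E'
import cv2,numpy as np
a=cv2.imread("pics/scene_crop.png");b=cv2.imread("pics/top_crop.png")
cv2.imwrite("pics/crops.png",cv2.resize(np.vstack([a,b]),(600,600)))
E
```

```text
(no output)
```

View pics/crops.png

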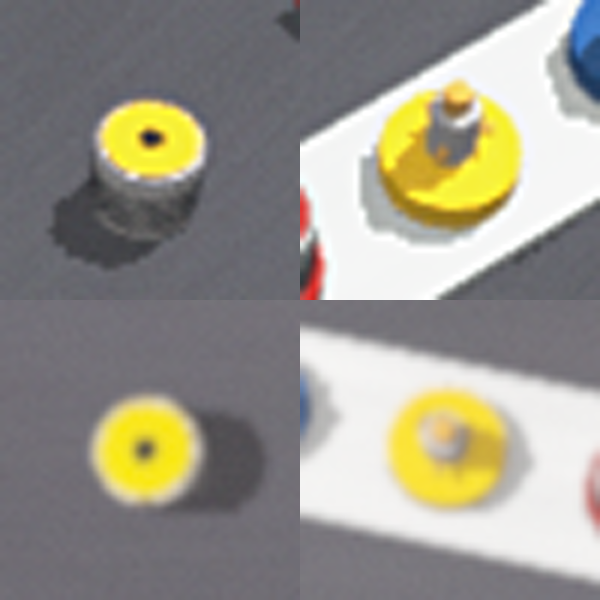

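```bash
python3 - <<'E'
from h import *
s=dict(np.load("scene0.npz"));t=dict(np.load("top0.npz"))
print(ray(s,344.1,203.4,.078),ray(t,299.4,184.6,.078))
# brass mask listing
for c,x,y in((s,343,213),(t,301,188)):
    sub=c["img"][y-14:y+12,x-14:x+14]; 
    cv2.imwrite(f"pics/post_{x}.png",cv2.resize(sub,(784,728),interpolation=cv2.INTER_NEAREST)[:600])
P=np.array([.5735,.0385,0])
for a in range(0,120,15):
    print(a,[tuple(proj(s,P+[.016*np.cos(np.radians(a+b)),.016*np.sin(np.radians(a+b)),.045]).round(1)) for b in(0,120,240)],[tuple(proj(t,P+[.016*np.cos(np.radians(a+b)),.016*np.sin(np.radians(a+b)),.045]).round(1)) for b in(0,120,240)])
print(proj(s,P+[0,0,.078]),proj(s,P+[0,0,.032]),proj(t,P+[0,0,.078]))
E
```

```text
[0.57726474 0.03742458 0.078     ] [0.57289778 0.04066888 0.078     ]
0 [(np.float64(347.0), np.float64(212.6)), (np.float64(343.5), np.float64(204.3)), (np.float64(336.8), np.float64(210.6))] [(np.float64(300.5), np.float64(181.6)), (np.float64(296.2), np.float64(189.0)), (np.float64(304.8), np.float64(188.9))]
15 [(np.float64(347.8), np.float64(211.5)), (np.float64(341.9), np.float64(204.2)), (np.float64(337.5), np.float64(211.8))] [(np.float64(299.2), np.float64(181.7)), (np.float64(297.0), np.float64(190.0)), (np.float64(305.3), np.float64(187.7))]
30 [(np.float64(348.3), np.float64(210.3)), (np.float64(340.4), np.float64(204.4)), (np.float64(338.6), np.float64(212.8))] [(np.float64(298.0), np.float64(182.2)), (np.float64(298.0), np.float64(190.7)), (np.float64(305.5), np.float64(186.4))]
45 [(np.float64(348.3), np.float64(209.0)), (np.float64(339.0), np.float64(205.0)), (np.float64(339.9), np.float64(213.6))] [(np.float64(296.9), np.float64(183.0)), (np.float64(299.2), np.float64(191.2)), (np.float64(305.3), np.float64(185.1))]
60 [(np.float64(348.0), np.float64(207.7)), (np.flo
[... 313 characters left out ...]
2))] [(np.float64(295.6), np.float64(185.2)), (np.float64(301.8), np.float64(191.2)), (np.float64(304.0), np.float64(183.0))]
90 [(np.float64(346.2), np.float64(205.5)), (np.float64(336.6), np.float64(208.1)), (np.float64(344.5), np.float64(214.0))] [(np.float64(295.5), np.float64(186.5)), (np.float64(303.0), np.float64(190.7)), (np.float64(303.0), np.float64(182.2))]
105 [(np.float64(344.9), np.float64(204.8)), (np.float64(336.5), np.float64(209.4)), (np.float64(345.8), np.float64(213.4))] [(np.float64(295.7), np.float64(187.8)), (np.float64(304.0), np.float64(189.9)), (np.float64(301.7), np.float64(181.7))]
[343.26655106 202.34185449] [342.09489187 211.76111135] [300.09387898 184.40268486]
```

View pics/post_343.png

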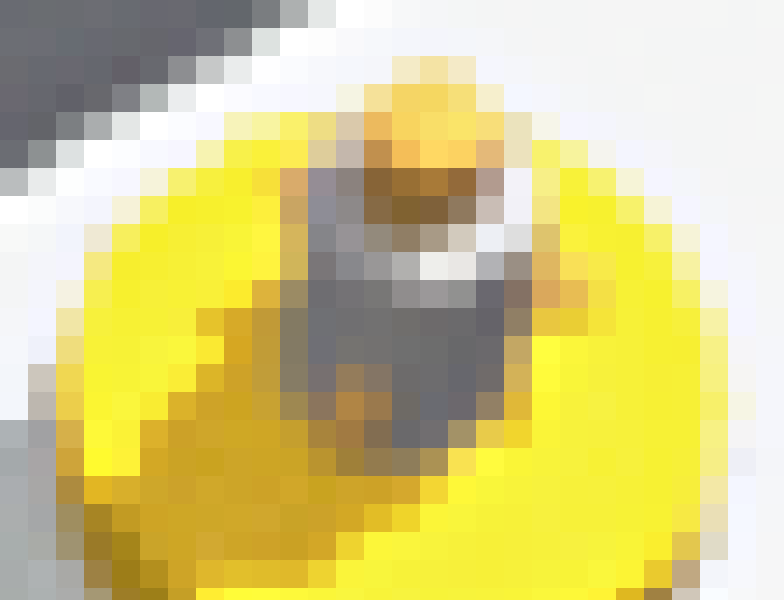

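View pics/post_301.png

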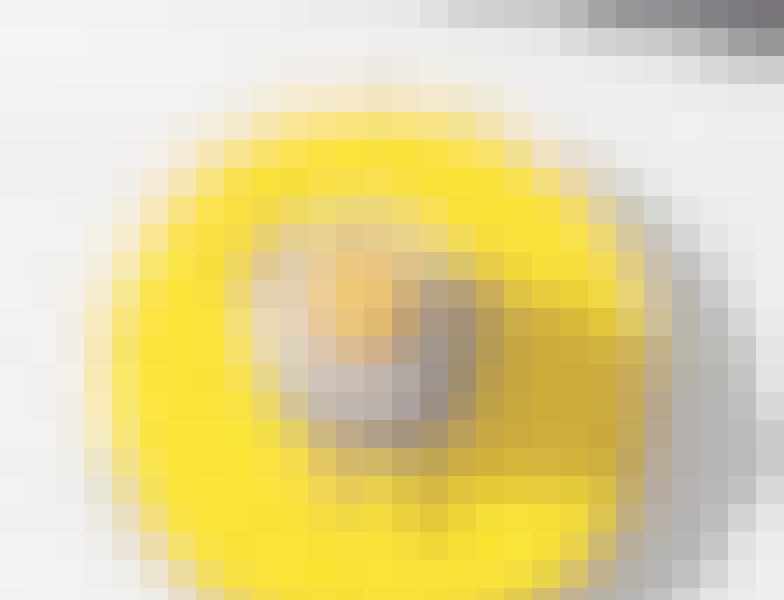

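```bash
cat >> h.py <<'E'
from scipy.spatial.transform import Rotation as Rot
def delta(target,yaw=None):
    from rig import telemetry
    o=telemetry.get_obs(); R=Rot.from_quat(o["tool_rot"])
    d=R.inv().apply(np.array(target)-o["position"])
    x=R.as_matrix()[:,0]; cur=np.degrees(np.arctan2(x[1],x[0]))
    yaw=cur if yaw is None else yaw
    a=np.radians(yaw); X=np.array([np.cos(a),np.sin(a),0]);Z=np.array([0,0,-1.]);
    Rt=Rot.from_matrix(np.column_stack([X,np.cross(Z,X),Z]))
    print("t",round(o["time"],2),"pos",o["position"].round(4),"yaw",cur.round(1),"q6",np.degrees(o["q"][5]).round(1),"F",o["ft_force"].round(1),"w",round(o["grip_width"],4))
    print("d mm",(d*1000).round(1),"rotvec",(R.inv()*Rt).as_rotvec(degrees=True).round(2))
E
python3 -c "
from h import *
delta([.4287,.2985,.12])"
```

```text
t 0.1 pos [0.1597 0.6036 0.2407] yaw 165.2 q6 -10.2 F [0.1 0.4 0.1] w 0.0871
d mm [-338.2 -225.9  121. ] rotvec [-0.11 -0.02  0.  ]
```

Emit:
step_arm --targets '[{"dx": -40, "dy": 0, "dz": 0}]'

```text
invalid input
```

Emit:
step_arm --targets '[{"dx": -0.035, "dy": -0.023, "dz": 0.01}, {"dx": -0.075, "dy": -0.05, "dz": 0.022}, {"dx": -0.12, "dy": -0.08, "dz": 0.035}, {"dx": -0.165, "dy": -0.11, "dz": 0.048}, {"dx": -0.205, "dy": -0.137, "dz": 0.06}]' --gripper 1

```text
invalid input
```

```bash
python3 -c "
from h import *
delta([.4287,.2985,.12])"
```

```text
t 0.1 pos [0.1597 0.6036 0.2407] yaw 165.2 q6 -10.2 F [0.1 0.4 0.1] w 0.0871
d mm [-338.2 -225.9  121. ] rotvec [-0.11 -0.02  0.  ]
```

My first call was malformed: it had one row, in millimetres. Both calls were refused and nothing moved. I'll resend with all six keys in each row.

Emit:
step_arm --targets '[{"dx": -0.035, "dy": -0.023, "dz": 0.01, "rx": 0, "ry": 0, "rz": 0}, {"dx": -0.075, "dy": -0.05, "dz": 0.022, "rx": 0, "ry": 0, "rz": 0}, {"dx": -0.12, "dy": -0.08, "dz": 0.035, "rx": 0, "ry": 0, "rz": 0}, {"dx": -0.165, "dy": -0.11, "dz": 0.048, "rx": 0, "ry": 0, "rz": 0}, {"dx": -0.205, "dy": -0.137, "dz": 0.06, "rx": 0, "ry": 0, "rz": 0}]' --gripper 1 --force 30

```text
time: 0.72
position: [0.3235, 0.417, 0.1802]
tool_rot: [0.129, 0.992, -0.001, -0.0]
ft_force: [1.3, -0.1, -0.1]
grip_width: 0.0873
```

```bash
python3 -c "
from h import *
delta([.4287,.2985,.12])"
```

```text
t 0.72 pos [0.3235 0.417  0.1802] yaw 165.2 q6 -35.0 F [ 1.3 -0.1 -0.1] w 0.0873
d mm [-132.   -87.5   60.4] rotvec [-0.14 -0.03  0.  ]
```

Emit:
step_arm --targets '[{"dx": -0.04, "dy": -0.026, "dz": 0.018, "rx": 0, "ry": 0, "rz": 0}, {"dx": -0.08, "dy": -0.053, "dz": 0.036, "rx": 0, "ry": 0, "rz": 0}, {"dx": -0.115, "dy": -0.076, "dz": 0.05, "rx": 0, "ry": 0, "rz": 0}, {"dx": -0.132, "dy": -0.0875, "dz": 0.06, "rx": 0, "ry": 0, "rz": 0}, {"dx": -0.132, "dy": -0.0875, "dz": 0.06, "rx": 0, "ry": 0, "rz": 0}]'

```text
time: 1.35
position: [0.4291, 0.2973, 0.1195]
tool_rot: [0.131, 0.991, -0.002, -0.001]
ft_force: [0.1, -0.0, -0.3]
grip_width: 0.0868
```

```bash
python3 -c "
from h import *
delta([.4287,.2985,.03])
from rig import viewer
for n in('scene','top'):
    c=viewer.camera(n);cv2.imwrite(f'pics/{n}1.png',c['img'])
"
```

```text
t 1.35 pos [0.4291 0.2973 0.1195] yaw 165.0 q6 -52.4 F [ 0.1 -0.  -0.3] w 0.0868
d mm [ 0.5  1.4 89.5] rotvec [-0.21 -0.12  0.  ]
```

View pics/scene1.png

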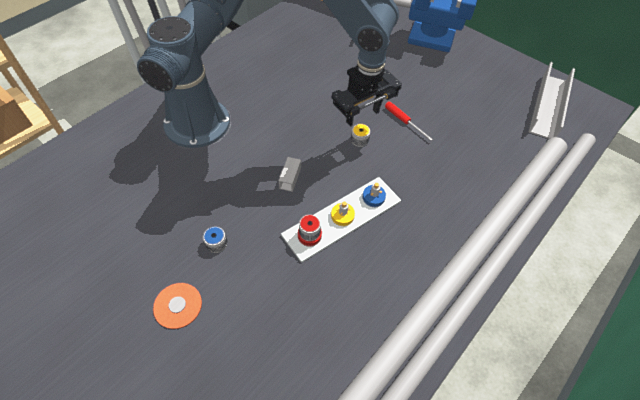

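The gripper is straight above the yellow head, at about (361,132). Next I'll go down.

Emit:
step_arm --targets '[{"dx": 0.0005, "dy": 0.0014, "dz": 0.025, "rx": 0, "ry": 0, "rz": 0}, {"dx": 0.0005, "dy": 0.0014, "dz": 0.05, "rx": 0, "ry": 0, "rz": 0}, {"dx": 0.0005, "dy": 0.0014, "dz": 0.075, "rx": 0, "ry": 0, "rz": 0}, {"dx": 0.0005, "dy": 0.0014, "dz": 0.089, "rx": 0, "ry": 0, "rz": 0}, {"dx": 0.0005, "dy": 0.0014, "dz": 0.089, "rx": 0, "ry": 0, "rz": 0}]'

```text
time: 2.08
position: [0.4269, 0.3005, 0.0309]
tool_rot: [0.129, 0.992, -0.002, -0.002]
ft_force: [0.0, 0.2, 0.6]
grip_width: 0.0869
```

Emit:
step_arm --targets '[{"dx": 0, "dy": 0, "dz": 0, "rx": 0, "ry": 0, "rz": 0}, {"dx": 0, "dy": 0, "dz": 0, "rx": 0, "ry": 0, "rz": 0}, {"dx": 0, "dy": 0, "dz": 0, "rx": 0, "ry": 0, "rz": 0}, {"dx": 0, "dy": 0, "dz": 0, "rx": 0, "ry": 0, "rz": 0}, {"dx": 0, "dy": 0, "dz": 0, "rx": 0, "ry": 0, "rz": 0}]' --gripper 0 --force 35

```text
time: 2.7
position: [0.427, 0.3003, 0.0313]
tool_rot: [0.129, 0.992, -0.002, -0.001]
ft_force: [0.0, -1.5, 4.6]
grip_width: 0.0555
```

```bash
python3 -c "
from h import *
delta([.4287,.2985,.12])
"
```

```text
t 2.7 pos [0.427  0.3003 0.0313] yaw 165.2 q6 -52.2 F [ 0.  -1.5  4.6] w 0.0555
d mm [ -1.9  -1.7 -88.7] rotvec [-0.21 -0.14  0.  ]
```

Emit:
step_arm --targets '[{"dx": 0, "dy": 0, "dz": -0.02, "rx": 0, "ry": 0, "rz": 0}, {"dx": 0, "dy": 0, "dz": -0.05, "rx": 0, "ry": 0, "rz": 0}, {"dx": 0, "dy": 0, "dz": -0.08, "rx": 0, "ry": 0, "rz": 0}, {"dx": 0, "dy": 0, "dz": -0.11, "rx": 0, "ry": 0, "rz": 0}, {"dx": 0, "dy": 0, "dz": -0.11, "rx": 0, "ry": 0, "rz": 0}]'

```text
time: 3.32
position: [0.4284, 0.3012, 0.1426]
tool_rot: [0.129, 0.992, -0.001, 0.0]
ft_force: [0.1, -0.5, -4.3]
grip_width: 0.055
```

```bash
python3 -c "
from h import *
delta([.5745,.039,.14])
"
```

```text
t 3.33 pos [0.4284 0.3012 0.1426] yaw 165.2 q6 -52.2 F [ 0.1 -0.5 -4.3] w 0.055
d mm [-208.1 -216.3    2.9] rotvec [-0.05  0.05 -0.  ]
```

Emit:
step_arm --targets '[{"dx": -0.02, "dy": -0.021, "dz": 0, "rx": 0, "ry": 0, "rz": 0}, {"dx": -0.05, "dy": -0.052, "dz": 0, "rx": 0, "ry": 0, "rz": 0}, {"dx": -0.085, "dy": -0.088, "dz": 0, "rx": 0, "ry": 0, "rz": 0}, {"dx": -0.12, "dy": -0.125, "dz": 0, "rx": 0, "ry": 0, "rz": 0}, {"dx": -0.15, "dy": -0.156, "dz": 0, "rx": 0, "ry": 0, "rz": 0}]'

```text
time: 3.95
position: [0.5333, 0.1103, 0.1406]
tool_rot: [0.129, 0.992, -0.001, -0.001]
ft_force: [0.6, 0.9, -4.7]
grip_width: 0.0551
```

```bash
python3 -c "
from h import *
delta([.5745,.039,.14])
"
```

```text
t 3.95 pos [0.5333 0.1103 0.1406] yaw 165.2 q6 -75.2 F [ 0.6  0.9 -4.7] w 0.0551
d mm [-58.1 -58.4   0.6] rotvec [-0.1  -0.14  0.  ]
```

Emit:
step_arm --targets '[{"dx": -0.03, "dy": -0.03, "dz": 0, "rx": 0, "ry": 0, "rz": 0}, {"dx": -0.05, "dy": -0.05, "dz": 0, "rx": 0, "ry": 0, "rz": 0}, {"dx": -0.058, "dy": -0.0585, "dz": 0, "rx": 0, "ry": 0, "rz": 0}, {"dx": -0.058, "dy": -0.0585, "dz": 0, "rx": 0, "ry": 0, "rz": 0}, {"dx": -0.058, "dy": -0.0585, "dz": 0, "rx": 0, "ry": 0, "rz": 0}]'

```text
time: 4.58
position: [0.5729, 0.0402, 0.1399]
tool_rot: [0.129, 0.992, -0.0, -0.003]
ft_force: [0.2, 0.4, -3.1]
grip_width: 0.0555
```

```bash
python3 -c "
from h import *
delta([.5745,.039,.11])
from rig import viewer
for n in('scene','top'):
    c=viewer.camera(n);np.savez(n+'2.npz',**c)
    x,y=(345,195) if n=='scene' else (300,185)
    cv2.imwrite(f'pics/{n}2.png',cv2.resize(c['img'][y-45:y+45,x-50:x+50],(800,720)[:2] and (650,585),interpolation=2))
"
```

```text
t 4.58 pos [0.5729 0.0402 0.1399] yaw 165.2 q6 -82.3 F [ 0.2  0.4 -3.1] w 0.0555
d mm [-2.  -0.7 29.9] rotvec [-0.09 -0.29  0.  ]
```

View pics/scene2.png

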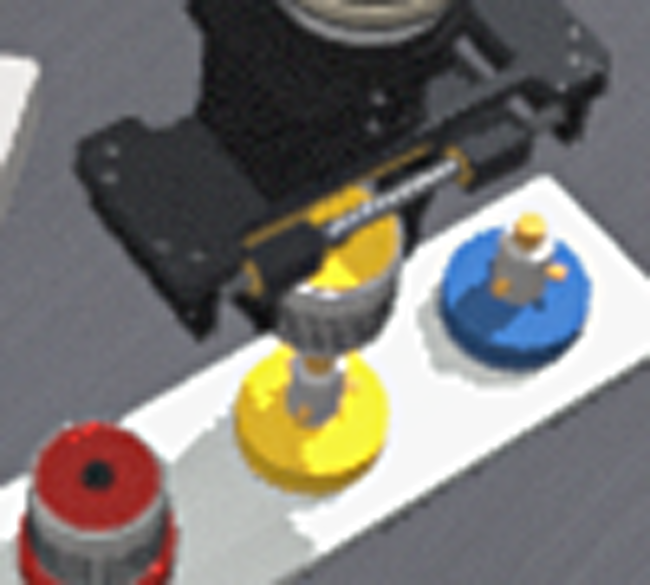

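View pics/top2.png

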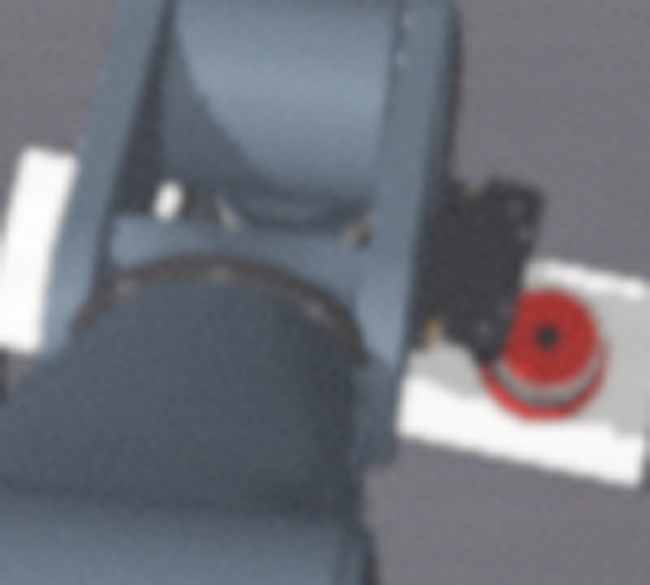

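The scene view shows the head held just above and slightly right of the post's plunger, which is at about (320,365) in the crop. The top view is hidden by the arm. I'll compare the head and post axes in the scene view.

```bash
python3 - <<'E'
from h import *
c=dict(np.load("scene2.npz")); im=c["img"]
# flange
for P in([.5745,.039],[.573,.040],[.577,.0375]):
    P=np.array(P)
    pr=lambda x,y,z:proj(c,[P[0]+x,P[1]+y,z])
    def ext(r,z):
        a=np.linspace(0,2*np.pi,73); q=np.array([pr(r*np.cos(t),r*np.sin(t),z) for t in a]); return q.min(0).round(1),q.max(0).round(1)
    print(P,"fl top",ext(.033,.032),"fl bot",ext(.033,.012),"plunger top",ext(.007,.078))
H=np.array([.5729,.0402])
q=lambda z:np.array([proj(c,[H[0]+.028*np.cos(t),H[1]+.028*np.sin(t),z]) for t in np.linspace(0,6.28,73)])
print("head bot z.109",q(.109).min(0),q(.109).max(0)); print("head z.12",q(.12).min(0),q(.12).max(0))
m=ymask(c)
for a,k in blobs(m):
    print(a,k[:,0].min(0),k[:,0].max(0))
c0=dict(np.load("scene0.npz"))
for a,k in blobs(ymask(c0)): print("0",a,k[:,0].min(0),k[:,0].max(0))
# rows of pixel values in crop
for v in (205,212): print(v,im[v,325:358].tolist())
print([ (v,im[v,336:354].mean(1).astype(int).tolist()) for v in range(192,212)])
E
```

```text
[0.5745 0.039 ] fl top (array([330.4, 201.8]), array([354.6, 222.2])) fl bot (array([330. , 205.8]), array([354. , 226.1])) plunger top (array([341. , 200.2]), array([346.3, 204.7]))
[0.573 0.04 ] fl top (array([330.2, 201.3]), array([354.4, 221.7])) fl bot (array([329.9, 205.2]), array([353.8, 225.5])) plunger top (array([340.8, 199.7]), array([346.1, 204.1]))
[0.577  0.0375] fl top (array([330.7, 202.6]), array([355. , 223.1])) fl bot (array([330.4, 206.6]), array([354.3, 227. ])) plunger top (array([341.4, 201.1]), array([346.7, 205.5]))
head bot z.109 [333.4737758 186.2943216] [355.22420614 204.16556474]
head z.12 [333.69249018 183.80207731] [355.61928017 201.7505088 ]
281.5 [331 203] [354 225]
71.0 [343 183] [355 194]
0 281.0 [331 203] [354 225]
0 128.5 [353 124] [368 135]
205 [[117, 110, 108], [114, 107, 107], [117, 110, 108], [154, 149, 146], [205, 205, 202], [242, 243, 242], [255, 255, 255], [255, 251, 251], [255, 248, 248], [234, 246, 247], [121, 244, 247], [67, 244, 247], [49, 244, 248], [68, 236, 251], [117, 189, 232], [155, 153, 160], [130, 140, 151], [64, 111, 145], [64,
[... 1970 characters left out ...]
 249]), (205, [186, 180, 185, 179, 156, 140, 106, 102, 108, 105, 151, 243, 220, 191, 205, 243, 250, 248]), (206, [180, 183, 187, 166, 154, 152, 115, 101, 102, 109, 170, 254, 213, 185, 182, 202, 241, 249]), (207, [183, 182, 189, 175, 141, 160, 146, 126, 125, 138, 150, 159, 183, 186, 182, 182, 202, 242]), (208, [184, 188, 189, 172, 127, 148, 161, 163, 161, 153, 131, 130, 181, 194, 189, 182, 184, 223]), (209, [183, 184, 159, 142, 119, 122, 129, 136, 135, 129, 111, 127, 170, 179, 185, 183, 182, 201]), (210, [163, 148, 145, 126, 122, 119, 119, 119, 119, 115, 111, 133, 173, 171, 180, 183, 180, 184]), (211, [184, 151, 145, 123, 124, 121, 119, 116, 118, 113, 114, 167, 191, 185, 185, 184, 183, 181])]
```

Head and post line up to about 1 mm in the scene view; I need a shift of about −1 mm in y. I'll go down over the plunger and post rim.

Emit:
step_arm --targets '[{"dx": -0.0003, "dy": -0.0012, "dz": 0.01, "rx": 0, "ry": 0, "rz": 0}, {"dx": -0.0003, "dy": -0.0012, "dz": 0.02, "rx": 0, "ry": 0, "rz": 0}, {"dx": -0.0003, "dy": -0.0012, "dz": 0.03, "rx": 0, "ry": 0, "rz": 0}, {"dx": -0.0003, "dy": -0.0012, "dz": 0.038, "rx": 0, "ry": 0, "rz": 0}, {"dx": -0.0003, "dy": -0.0012, "dz": 0.038, "rx": 0, "ry": 0, "rz": 0}]'

```text
time: 5.3
position: [0.5726, 0.039, 0.1013]
tool_rot: [0.128, 0.992, -0.001, -0.003]
ft_force: [0.7, 0.2, -3.6]
grip_width: 0.0558
```

```bash
python3 -c "
from h import *
delta([.573,.039,.08])
from rig import viewer
for n in('scene',):
    c=viewer.camera(n);np.savez(n+'3.npz',**c)
    x,y=(345,200)
    cv2.imwrite(f'pics/{n}3.png',cv2.resize(c['img'][y-35:y+35,x-40:x+40],(640,560),interpolation=2))
"
```

```text
t 5.3 pos [0.5726 0.039  0.1013] yaw 165.2 q6 -82.4 F [ 0.7  0.2 -3.6] w 0.0558
d mm [-0.5  0.2 21.3] rotvec [-0.11 -0.33  0.  ]
```

View pics/scene3.png

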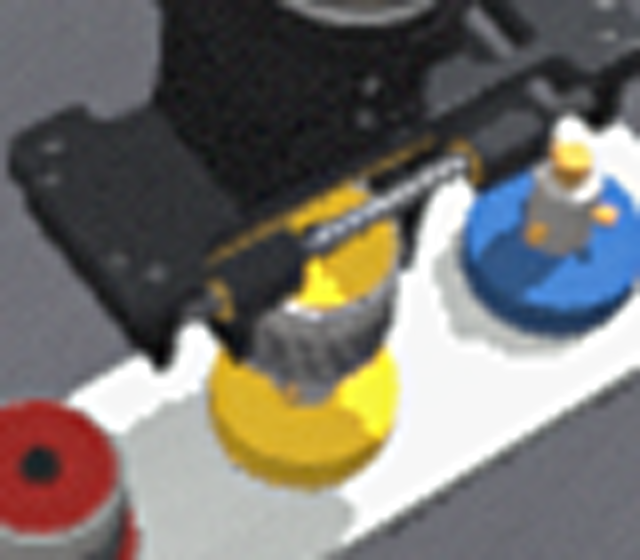

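The scene crop shows the head swallowing the plunger, with its underside at about (310,395), and no contact force. I'll lower it slowly to the pins.

Emit:
step_arm --targets '[{"dx": 0, "dy": -0.0005, "dz": 0.004, "rx": 0, "ry": 0, "rz": 0}, {"dx": 0, "dy": -0.0005, "dz": 0.008, "rx": 0, "ry": 0, "rz": 0}, {"dx": 0, "dy": -0.0005, "dz": 0.012, "rx": 0, "ry": 0, "rz": 0}, {"dx": 0, "dy": -0.0005, "dz": 0.015, "rx": 0, "ry": 0, "rz": 0}, {"dx": 0, "dy": -0.0005, "dz": 0.015, "rx": 0, "ry": 0, "rz": 0}]'

```text
time: 5.98
position: [0.5726, 0.0389, 0.0864]
tool_rot: [0.129, 0.992, -0.0, -0.003]
ft_force: [0.8, 3.6, -5.7]
grip_width: 0.0558
```

Emit:
step_arm --targets '[{"dx": 0, "dy": 0.0008, "dz": 0.002, "rx": 0, "ry": 0, "rz": 0}, {"dx": 0, "dy": 0.0008, "dz": 0.004, "rx": 0, "ry": 0, "rz": 0}, {"dx": 0, "dy": 0.0008, "dz": 0.006, "rx": 0, "ry": 0, "rz": 0}, {"dx": 0, "dy": 0.0008, "dz": 0.008, "rx": 0, "ry": 0, "rz": 0}, {"dx": 0, "dy": 0.0008, "dz": 0.008, "rx": 0, "ry": 0, "rz": 0}]'

```text
time: 6.6
position: [0.5729, 0.0394, 0.0786]
tool_rot: [0.128, 0.992, -0.0, -0.003]
ft_force: [-1.7, -0.9, -1.6]
grip_width: 0.0555
```

Emit:
step_arm --targets '[{"dx": 0, "dy": 0, "dz": 0.001, "rx": 0, "ry": 0, "rz": 0}, {"dx": 0, "dy": 0, "dz": 0.002, "rx": 0, "ry": 0, "rz": 0}, {"dx": 0, "dy": 0, "dz": 0.002, "rx": 0, "ry": 0, "rz": 0}, {"dx": 0, "dy": 0, "dz": 0.002, "rx": 0, "ry": 0, "rz": 0}, {"dx": 0, "dy": 0, "dz": 0.002, "rx": 0, "ry": 0, "rz": 0}]'

```text
time: 7.22
position: [0.5731, 0.0394, 0.0777]
tool_rot: [0.128, 0.992, -0.0, -0.002]
ft_force: [-2.5, 0.3, 5.1]
grip_width: 0.0552
```

The head is in contact with the pins: z=0.0777, about 5 N up net, about 9 N on the pins. Now I'll turn it with a light downward push.

Emit:
step_arm --targets '[{"dx": 0, "dy": 0, "dz": 0.003, "rx": 0, "ry": 0, "rz": 6}, {"dx": 0, "dy": 0, "dz": 0.003, "rx": 0, "ry": 0, "rz": 12}, {"dx": 0, "dy": 0, "dz": 0.003, "rx": 0, "ry": 0, "rz": 18}, {"dx": 0, "dy": 0, "dz": 0.003, "rx": 0, "ry": 0, "rz": 24}, {"dx": 0, "dy": 0, "dz": 0.003, "rx": 0, "ry": 0, "rz": 30}]'

```text
time: 7.85
position: [0.5749, 0.0402, 0.0784]
tool_rot: [0.382, 0.924, 0.0, 0.0]
ft_force: [-3.2, 3.1, 19.5]
grip_width: 0.0554
```

```bash
python3 -c "
from h import *
delta([.573,.0394,.08])
"
```

```text
t 7.85 pos [0.5749 0.0402 0.0784] yaw 135.1 q6 -52.2 F [-3.2  3.1 19.5] w 0.0554
d mm [ 0.8 -2.  -1.6] rotvec [0.05 0.04 0.  ]
```

Emit:
step_arm --targets '[{"dx": 0, "dy": 0, "dz": 0.001, "rx": 0, "ry": 0, "rz": 6}, {"dx": 0, "dy": 0, "dz": 0.001, "rx": 0, "ry": 0, "rz": 12}, {"dx": 0, "dy": 0, "dz": 0.001, "rx": 0, "ry": 0, "rz": 18}, {"dx": 0, "dy": 0, "dz": 0.001, "rx": 0, "ry": 0, "rz": 24}, {"dx": 0, "dy": 0, "dz": 0.001, "rx": 0, "ry": 0, "rz": 30}]'

```text
time: 8.48
position: [0.5752, 0.0403, 0.0789]
tool_rot: [0.609, 0.793, 0.001, 0.001]
ft_force: [-2.6, 0.3, 7.8]
grip_width: 0.0556
```

Emit:
step_arm --targets '[{"dx": 0, "dy": 0, "dz": 0.002, "rx": 0, "ry": 0, "rz": 6}, {"dx": 0, "dy": 0, "dz": 0.002, "rx": 0, "ry": 0, "rz": 12}, {"dx": 0, "dy": 0, "dz": 0.002, "rx": 0, "ry": 0, "rz": 18}, {"dx": 0, "dy": 0, "dz": 0.002, "rx": 0, "ry": 0, "rz": 24}, {"dx": 0, "dy": 0, "dz": 0.002, "rx": 0, "ry": 0, "rz": 30}]'

```text
time: 9.1
position: [0.5754, 0.0405, 0.0786]
tool_rot: [0.794, 0.608, 0.001, 0.001]
ft_force: [-2.7, 0.7, 8.2]
grip_width: 0.0556
```

```bash
python3 -c "
from h import *
delta([.573,.0394,.08])
from rig import telemetry
print(telemetry.get_obs()['moment'])
"
```

```text
t 9.1 pos [0.5754 0.0405 0.0786] yaw 74.8 q6 8.1 F [-2.7  0.7  8.2] w 0.0556
d mm [-1.7 -2.  -1.5] rotvec [ 0.17 -0.03 -0.  ]
[0.04976872 0.64722708 0.13412408]
```

Emit:
step_arm --targets '[{"dx": 0, "dy": 0, "dz": 0.002, "rx": 0, "ry": 0, "rz": 6}, {"dx": 0, "dy": 0, "dz": 0.002, "rx": 0, "ry": 0, "rz": 12}, {"dx": 0, "dy": 0, "dz": 0.002, "rx": 0, "ry": 0, "rz": 18}, {"dx": 0, "dy": 0, "dz": 0.002, "rx": 0, "ry": 0, "rz": 24}, {"dx": 0, "dy": 0, "dz": 0.002, "rx": 0, "ry": 0, "rz": 30}]'

```text
time: 9.72
position: [0.5769, 0.0413, 0.0767]
tool_rot: [0.925, 0.38, 0.003, 0.001]
ft_force: [1.4, 4.9, -2.2]
grip_width: 0.0556
```

```bash
python3 -c "
from h import *
delta([.5735,.0394,.08])
from rig import viewer
c=viewer.camera('scene')
cv2.imwrite(f'pics/s4.png',cv2.resize(c['img'][165:235,305:385],(640,560),interpolation=2))
"
```

```text
t 9.72 pos [0.5769 0.0413 0.0767] yaw 44.7 q6 38.2 F [ 1.4  4.9 -2.2] w 0.0556
d mm [-3.8 -1.  -3.4] rotvec [ 0.23 -0.31 -0.  ]
```

View pics/s4.png

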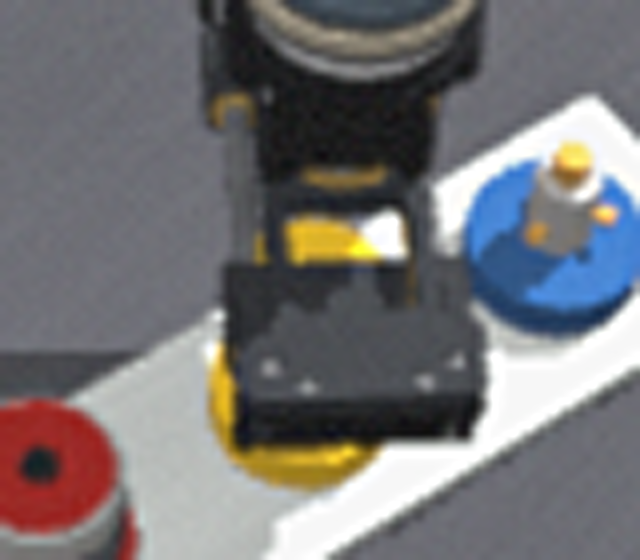

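z fell to 0.0767 and the support force vanished, so the keyways may be over the pins. I'll push down without turning.

Emit:
step_arm --targets '[{"dx": 0, "dy": 0, "dz": 0.001, "rx": 0, "ry": 0, "rz": 0}, {"dx": 0, "dy": 0, "dz": 0.002, "rx": 0, "ry": 0, "rz": 0}, {"dx": 0, "dy": 0, "dz": 0.003, "rx": 0, "ry": 0, "rz": 0}, {"dx": 0, "dy": 0, "dz": 0.004, "rx": 0, "ry": 0, "rz": 0}, {"dx": 0, "dy": 0, "dz": 0.004, "rx": 0, "ry": 0, "rz": 0}]'

```text
time: 10.4
position: [0.5774, 0.0416, 0.0759]
tool_rot: [0.925, 0.381, 0.004, 0.001]
ft_force: [-3.1, 3.0, 19.4]
grip_width: 0.0552
```

```bash
python3 -c "
from h import *
delta([.5735,.0394,.063])
from rig import telemetry
print(telemetry.get_obs()['moment'])
"
```

```text
t 10.4 pos [0.5774 0.0416 0.0759] yaw 44.7 q6 38.2 F [-3.1  3.  19.4] w 0.0552
d mm [-4.4 -1.2 12.9] rotvec [ 0.33 -0.37 -0.  ]
[0.44209789 0.83742542 0.44665504]
```

It stopped 2–3 mm in with about 0.45 N·m of twist, so the keyway sides seem to be wedged on the pins after turning slightly too far. The change in TCP position with yaw puts the post axis near (0.5755, 0.039). I'll turn back slowly with a push.

Emit:
step_arm --targets '[{"dx": 0, "dy": 0, "dz": 0.001, "rx": 0, "ry": 0, "rz": -2}, {"dx": 0, "dy": 0, "dz": 0.002, "rx": 0, "ry": 0, "rz": -4}, {"dx": 0, "dy": 0, "dz": 0.003, "rx": 0, "ry": 0, "rz": -6}, {"dx": 0, "dy": 0, "dz": 0.003, "rx": 0, "ry": 0, "rz": -8}, {"dx": 0, "dy": 0, "dz": 0.003, "rx": 0, "ry": 0, "rz": -8}]'

```text
time: 11.02
position: [0.5772, 0.0415, 0.0727]
tool_rot: [0.896, 0.444, 0.004, 0.002]
ft_force: [-1.5, 1.9, 1.5]
grip_width: 0.0553
```

```bash
python3 -c "
from h import *
delta([.5774,.0409,.063])
from rig import telemetry
print(telemetry.get_obs()['moment'])
"
```

```text
t 11.03 pos [0.5772 0.0415 0.0727] yaw 52.8 q6 30.2 F [-1.5  1.9  1.5] w 0.0553
d mm [-0.4  0.5  9.7] rotvec [ 0.35 -0.3  -0.  ]
[0.09945893 0.24343462 0.00093703]
```

It's dropping (z=0.0727, no twist, plunger just touched). Now I'll push home.

Emit:
step_arm --targets '[{"dx": 0, "dy": 0, "dz": 0.003, "rx": 0, "ry": 0, "rz": 0}, {"dx": 0, "dy": 0, "dz": 0.006, "rx": 0, "ry": 0, "rz": 0}, {"dx": 0, "dy": 0, "dz": 0.008, "rx": 0, "ry": 0, "rz": 0}, {"dx": 0, "dy": 0, "dz": 0.01, "rx": 0, "ry": 0, "rz": 0}, {"dx": 0, "dy": 0, "dz": 0.01, "rx": 0, "ry": 0, "rz": 0}]' --force 45

```text
time: 11.65
position: [0.5772, 0.0415, 0.0635]
tool_rot: [0.896, 0.444, 0.004, 0.002]
ft_force: [-3.0, 1.7, 9.0]
grip_width: 0.0551
```

```bash
python3 -c "
from h import *
delta([.5774,.0409,.063])
from rig import telemetry
print(telemetry.get_obs()['moment'])
"
```

```text
t 11.65 pos [0.5772 0.0415 0.0635] yaw 52.8 q6 30.2 F [-3.   1.7  9. ] w 0.0551
d mm [-0.4  0.5  0.5] rotvec [ 0.35 -0.29 -0.  ]
[ 0.15034603  0.66547945 -0.05689096]
```

Emit:
step_arm --targets '[{"dx": 0, "dy": 0, "dz": 0.001, "rx": 0, "ry": 0, "rz": 0}, {"dx": 0, "dy": 0, "dz": 0.002, "rx": 0, "ry": 0, "rz": 0}, {"dx": 0, "dy": 0, "dz": 0.003, "rx": 0, "ry": 0, "rz": 0}, {"dx": 0, "dy": 0, "dz": 0.003, "rx": 0, "ry": 0, "rz": 0}, {"dx": 0, "dy": 0, "dz": 0.003, "rx": 0, "ry": 0, "rz": 0}]'

```text
time: 12.28
position: [0.5773, 0.0415, 0.0633]
tool_rot: [0.896, 0.444, 0.004, 0.002]
ft_force: [-5.3, 1.2, 22.1]
grip_width: 0.0554
```

```bash
python3 -c "
from h import *
delta([.5774,.0409,.063])
from rig import viewer
c=viewer.camera('scene')
cv2.imwrite(f'pics/s5.png',cv2.resize(c['img'][165:235,305:385],(640,560),interpolation=2))
c=viewer.camera('top');cv2.imwrite('pics/t5.png',c['img'])
"
```

```text
t 12.28 pos [0.5773 0.0415 0.0633] yaw 52.8 q6 30.2 F [-5.3  1.2 22.1] w 0.0554
d mm [-0.4  0.4  0.3] rotvec [ 0.38 -0.31 -0.  ]
```

View pics/s5.png

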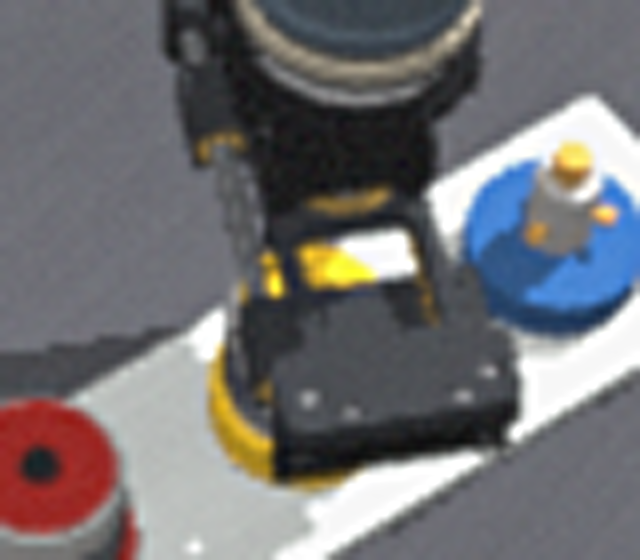

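View pics/t5.png

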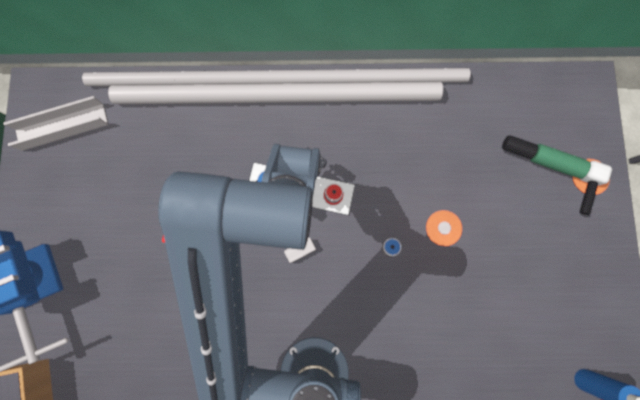

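The head hit a firm stop at z=0.0633, which is exactly the height expected for home (flange top 0.032 + grasp offset 0.0313). The force rose to 22 N over the last 0.2 mm. In the scene view the head sits down on the yellow flange at about (250,400), and the bystanders are unmoved. I'll trim out the 0.4° tilt, keep pressing, and confirm it holds.

Emit:
step_arm --targets '[{"dx": 0, "dy": 0, "dz": 0.002, "rx": 0.4, "ry": -0.3, "rz": 0}, {"dx": 0, "dy": 0, "dz": 0.003, "rx": 0.4, "ry": -0.3, "rz": 0}, {"dx": 0, "dy": 0, "dz": 0.003, "rx": 0.4, "ry": -0.3, "rz": 0}, {"dx": 0, "dy": 0, "dz": 0.003, "rx": 0.4, "ry": -0.3, "rz": 0}, {"dx": 0, "dy": 0, "dz": 0.003, "rx": 0.4, "ry": -0.3, "rz": 0}]'

```text
time: 13.0
position: [0.5775, 0.0415, 0.0632]
tool_rot: [0.896, 0.444, 0.0, 0.0]
ft_force: [-5.2, 2.1, 22.0]
grip_width: 0.0553
```

```bash
python3 - <<'E'
from h import *
from rig import viewer,telemetry
for i in range(6): c=viewer.camera('scene')
delta([.5774,.0409,.063])
c0=dict(np.load("scene0.npz"))
d=cv2.absdiff(c['img'],c0['img']).max(2)
for n,(x,y) in dict(offcut=(289,173),bluehead=(214,238),disc=(177,305),screw=(408,120)).items(): print(n,d[y-15:y+15,x-15:x+15].mean().round(1))
E
```

```text
t 13.3 pos [0.5775 0.0415 0.0632] yaw 52.8 q6 30.3 F [-5.4  1.3 22.2] w 0.0552
d mm [-0.5  0.3  0.2] rotvec [ 0.03 -0.03 -0.  ]
offcut 8.7
bluehead 32.6
disc 9.8
screw 8.1
```

```bash
python3 -c "
from rig import robot,telemetry
print(robot.hand_in()); o=telemetry.get_obs(); print(o['position'],o['ft_force'],o['grip_width'])"
```

```text
the job is handed in; nothing more can be done
None
the job is handed in; nothing more can be done
```

The yellow head is home on its yellow post, and I handed the job in at about 13.3 s with the gripper still holding and pressing it. I set it on the pins, turned it about 120° until it caught, then turned back 8° to free a wedged keyway. After that it dropped, and I pushed it down against the spring.

**Last checks that agreed:**
- The tool stands at z = 0.0632 m. Home should be 0.0633 m, going by the flange height plus the height at which I gripped the head.
- Pressing further met a firm stop: 22 N upward, steady for 0.3 s, with the grip steady at 55 mm and less than 0.1° of tilt.
- The travel down from the pins was about 15.3 mm, against 16 mm nominal; the readings vary by about 0.5 mm.

**Checks that were weaker or disagreed:**
- **Seat on the flange:** the arm mostly hid the head, so height and force show it is seated; the pictures show little.
- **Bystanders:** comparing before and after pictures showed little change at the offcut, disc and screwdriver. The blue head's area did change, probably from the arm's shadow, since the top view still shows it at (392,246).
- **Post position:** my first camera estimates were off by 1–3 mm, and the head sat about 2.7 mm off centre in the grip. The arm's give absorbed this, leaving about 5 N of sideways force.
- **Refused calls:** my first two move calls were malformed, and they moved nothing.

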